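# Seat the work light on its sloping charging dock

## Task

Pick up the yellow rechargeable work light and put it on its charging dock, lowering it square to the sloping deck with the lens panel facing down the slope, so that both pegs go into the two holes in its foot. Keep hold of it until the foot is down flat on the deck, then let go and leave it standing there. Leave the masking tape roll, the can and the flat tin where they are.

Things in the scene. Friction and masses are not known exactly. Their poses are not given: they have to be found in the camera images.
- lamp: Loose work light, about 0.5 kg, upright on the bench: yellow housing (74 x 112 mm, top at z = 95 mm) on a black foot 104 mm (x) by 124 mm (y) by 22 mm thick, white lens panel on its -x face, black bar handle on top along y; 146 mm tall. Origin: centre of the foot's underside; z up through the handle, -x where the lens faces.
- handle (a point): Centre of the lamp's handle, at (0, 0, 136) mm in the lamp's frame: a straight bar along the lamp's y, 20 mm thick (x) by 20 mm high (z), with 76 mm free length between its two posts and 31 mm of free space below the bar. Moves with the lamp; axes as the lamp's.
- hole_left (a point): Mouth centre of a round hole in the foot's underside, 18 mm wide and 22 mm deep, at (18, +38, 0) mm in the lamp's frame.
- hole_right (a point): Mouth centre of a round hole in the foot's underside, 18 mm wide and 22 mm deep, at (18, -38, 0) mm in the lamp's frame.
- dock: Charging dock, fixed to the bench (its place and yaw vary): grey ribbed wedge on a black base plate 150 mm (x) by 158 mm (y). Origin: centre of the base plate's underside. Its -x side is the low side of the slope; the high edge is about 100 mm above the bench.
- deck: The dock's sloping deck, 130 mm (x) by 150 mm (y). Origin: centre of its top surface, 65 mm above the bench, straight above the dock's origin. z is the surface normal, leaning 30 degrees from vertical towards the dock's -x (low) side; x runs up the slope, y level. When the lamp is seated its frame coincides with this frame (same origin, same axes).
- peg_left (a point): Foot centre, on the deck's surface, of an orange peg at (18, +38, 0) mm in the deck's frame, standing along the deck's z: 14 mm in diameter, 16 mm tall, tapering from 9 mm up to a 6 mm wide tip. hole_left belongs here.
- peg_right (a point): Foot centre, on the deck's surface, of an orange peg at (18, -38, 0) mm in the deck's frame, standing along the deck's z: 14 mm in diameter, 16 mm tall, tapering from 9 mm up to a 6 mm wide tip. hole_right belongs here.
- roll: Roll of masking tape lying flat, 94 mm wide, 25 mm tall, loose; to be left alone. Origin: centre of its underside.
- can: Small paint can with a white lid, 62 mm in diameter, 85 mm tall, loose; to be left alone. Origin: centre of its underside.
- flat_box: Flat light grey metal tin, 72 x 112 x 25 mm, loose; to be left alone. Origin: centre of its underside.

How it is judged:
On the way, in this order (a step that is already met when the one before it is completed fails the run):
1. the light is lifted clear of the bench in the gripper (height (world z) of lamp above 0.03 m and contact force between the fingers and lamp above 1 N), for 0.2 s.
2. the light, still held, is down on the deck with both pegs in their holes (each hole's mouth within 7 mm of its peg's foot) (distance between hole_left and peg_left below 0.007 m and distance between hole_right and peg_right below 0.007 m and contact force between the fingers and lamp above 1 N), for 0.1 s.
At the end, for the whole second after the job is handed in: The light rests released on the dock: the mouth of each hole within 5 mm of the foot of its own peg, its upright axis within 0.05 rad of the deck's normal, and at rest (below 10 mm/s) (distance between hole_left and peg_left below 0.005 m and distance between hole_right and peg_right below 0.005 m and angle between the z axis of lamp and the z axis of deck, either way round below 0.05 rad and linear speed of lamp below 0.01 m/s); the robot touches nothing.
It fails at once if the masking tape roll is moved more than 30 mm (distance of roll from where it was at the start of the episode above 0.03 m).
It fails at once if the can is moved more than 30 mm (distance of can from where it was at the start of the episode above 0.03 m).
It fails at once if the flat tin is moved more than 30 mm (distance of flat_box from where it was at the start of the episode above 0.03 m).
It also fails if it takes over 43 s, if anything falls off the work surface, if the arm or the gripper's body presses on something with over 40 N, if the wrist force passes 120 N, or if a joint passes its speed limit or range.

## Robot

A 6-joint arm with a two-finger parallel gripper is mounted at the origin on a cart in front of the work surface, level with it; the furniture and walls round the work are solid. World frame = base frame: x ahead of the robot, y to its left, z up, the work surface at z = 0. Lengths are in m, angles in rad, forces in N, time in s.
With the tool pointing down it reaches from about 0.25 to 0.8 m from the base axis. Payload 8.5 kg.
Tool frame: the origin (TCP) lies midway between the tips of the shut fingers; the grasp point (between the pads) lies 19 mm behind it (ctrl.grasp_offset is the distance from the TCP to the grasp point, in m); z points along the fingers, y is the line along which they close (so a half turn about z gives the same grasp; the last joint's range is limited). The gripper opens to 85 mm and grips with 20 to 120 N. Pads are 22 mm wide; open, the fingers measure 114 mm over their backs; the gripper's body (76 mm by 85 mm) begins 54 mm behind the grasp point. The pads swing forward as they close: fully open they stand 13 mm farther back than shut.
Start: joints at [-1.214, 0.238, -0.013, 1.319, 0, 1.571], TCP at [0.183, -0.492, 0.231] pointing down, gripper open.
Joint ranges: [-2.66, 2.66], [-1.03, 1.9], [-1.14, 1.46], [-1.82, 2.27], [-1.45, 1.34], [-3.14, 3.14]. Speed limits (rad/s): [2.22, 2.22, 2.79, 3.14, 3.14, 3.14].

## Interface

Orientations are given as [roll, pitch, yaw] about the fixed x, y, z axes, in that order (R = Rz(yaw) Ry(pitch) Rx(roll)).
In Python, from station import ctrl, effector, kin, get_image, silhouettes gives the robot as it stands. Calls block until the motion is done:
- ctrl.move_pose(position, orientation): joint-space move of the TCP to a pose.
- ctrl.movel(position, vel=0.15, frame=None): straight line of the TCP; frame=None keeps the orientation; vel is the mean speed in m/s.
- ctrl.move_joints(angles): joint-space move.
- effector.set_gripper(opening, newtons=None): finger opening in m; newtons is the grip in N (None keeps the last); returns when the fingers have stopped.
- ctrl.wait(seconds).
- kin.inverse_kinematics(position, orientation): joint angles nearest the present ones, or None.
- get_image(name): name is "scene" or "top" or "wrist"; returns a dict with "pixels" (420x560x3 uint8, red, green, blue), "range_z" (420x560 float32, m along the optical axis (not along the pixel's ray), 0 where there is no reading), "vertical_fov" (degrees; the focal length in pixels is half the picture's height over the tangent of half this angle, whatever the lens; pixels are square), "cx", "cy" (the principal point, pixels), "rvec" (rotation vector, rad) and "tvec" (3), from world to camera coordinates, as OpenCV has them. Camera axes: x right, y down, z forward; pixel columns grow to the right and rows downward; lengths in m; the calibration is good to about 2 mm. The wrist camera is an equidistant fisheye: a pixel r from the principal point sees the ray r / f radians off the axis. A picture is of the moment at which its call begins.
A pose or a line that the arm cannot do raises ctrl.IKError and nothing moves.
- ctrl.close_job(): hands the job in; it is judged then, once.
Trained networks look in the newest picture that a camera, given by its name, has taken for a name from the list of things; names that differ only in an ending like _2 or _b are one class to them, and where a whole thing is asked for, a point or a joint stands for the part that bears it (a point fixed in the world has none). Each returns a list of dicts, best first, with "conf" (0 to 1); they miss things now and then, are a little off and sometimes report something else, mostly with a low value. They report only what shows in the picture. A call takes as long as a camera call.
- silhouettes(camera, name): "mask" (420x560 bool, what is visible of it) and "bbox" ([left, top, right, bottom] in pixels, round what is visible of it).
Readings, each from a call of its own:
- ctrl.read_t(): time.
- ctrl.read_joint_positions(): joint angles.
- ctrl.read_joint_vel(): joint speeds.
- ctrl.read_tau(): joint torques, N m.
- ctrl.read_position(): TCP position.
- ctrl.read_tcp_rot(): TCP orientation.
- ctrl.read_contact_force(): force on the tool from outside, world axes, zero at the start.
- ctrl.read_ft_torque(): the same for the moment, N m.
- ctrl.read_grip_width(): finger opening in m.
- ctrl.read_grip_force(): force on a finger pad.
Only numpy, scipy, OpenCV 4.12 (cv2) and the standard library are available. Lean on these libraries where they do the work, as an engineer would, in place of code of your own. Each camera call takes 0.05 s, during which the arm holds its last target. There are 200 camera calls.

## Working session

There is one attempt and no reset: what is moved stays moved. The work goes in short steps, each a Python script; the robot and the scene stay as the last script left them, time stands still between calls to the robot, and variables do not carry over. Pictures are saved under pics/ and viewed, at most 10 in all, crops included, and the job is handed in when it is done.

```bash
ls; mkdir -p pics; cat > h.py <<'E'
import numpy as np, cv2
from station import ctrl, effector, kin, get_image, silhouettes
from scipy.spatial.transform import Rotation as Rt
def cloud(im):
    d=im["range_z"]; h,w=d.shape; f=h/2/np.tan(np.radians(im["vertical_fov"])/2)
    v,u=np.mgrid[:h,:w]
    P=np.stack([(u-im["cx"])/f*d,(v-im["cy"])/f*d,d],-1)
    R=cv2.Rodrigues(np.array(im["rvec"],float))[0]
    return (P-np.array(im["tvec"]).ravel())@R
E
python3 - <<'E'
from h import *
ims=[]
for n in ["scene","top"]:
    im=get_image(n); ims.append(im["pixels"]); P=cloud(im)
    cv2.imwrite(f"pics/{n}.png",im["pixels"][...,::-1])
    for o in ["lamp","dock","roll","can","flat_box"]:
        for s in silhouettes(n,o)[:2]:
            m=s["mask"]&(im["range_z"]>0); p=P[m]
            print(n,o,round(s["conf"],2),s["bbox"],m.sum(),np.median(p,0).round(3),np.percentile(p,2,0).round(3),np.percentile(p,98,0).round(3))
    np.savez(n+".npz",P=P,px=im["pixels"],d=im["range_z"])
print(ctrl.read_t())
E
```

```text
pics
station.py
scene lamp 0.59 [228.7, 229.4, 285.5, 303.2] 2312 [0.55  0.218 0.085] [0.511 0.132 0.009] [0.6   0.249 0.149]
scene dock 0.83 [281.5, 147.3, 343.4, 205.7] 2297 [ 0.618 -0.206  0.052] [ 0.55  -0.302  0.008] [ 0.687 -0.154  0.098]
scene roll 0.56 [232.6, 202.4, 263.3, 236.3] 456 [0.696 0.018 0.021] [ 0.652 -0.027  0.002] [0.739 0.06  0.031]
scene can 0.96 [334.2, 134.6, 352.0, 166.8] 511 [ 0.578 -0.37   0.063] [ 0.555 -0.413  0.005] [ 0.61  -0.355  0.089]
scene flat_box 0.59 [193.5, 331.0, 246.0, 384.3] 1550 [0.506 0.442 0.026] [0.471 0.384 0.005] [0.546 0.492 0.03 ]
top lamp 0.78 [207.3, 207.9, 255.6, 248.3] 1441 [0.553 0.179 0.092] [ 0.511  0.123 -0.001] [0.611 0.243 0.15 ]
top dock 0.65 [209.9, 212.6, 252.1, 249.4] 1367 [0.554 0.178 0.093] [0.514 0.125 0.015] [0.606 0.238 0.15 ]
top dock 0.62 [340.5, 186.8, 393.9, 240.5] 2468 [ 0.617 -0.226  0.059] [ 0.551 -0.302  0.007] [ 0.682 -0.155  0.097]
top roll 0.88 [271.4, 177.2, 299.9, 204.4] 277 [0.692 0.017 0.023] [ 0.654 -0.027  0.004] [0.743 0.059 0.029]
top can 0.6 [208.6, 212.6, 257.4, 249.6] 1464 [0.554 0.18  0.092] [ 0.512  0.122 -0.002] [0.619 0.247 0.15 ]
top can 0.59 [404.3, 217.1, 432.0, 239.1] 432 [ 0.58  -0.38   0.081] [ 0.556 -0.413  0.001] [ 0.609 -0.358  0.088]
top flat_box 0.65 [130.7, 232.9, 173.4, 261.3] 851 [0.509 0.435 0.025] [0.472 0.381 0.011] [0.547 0.49  0.032]
0.6
```

View pics/top.png

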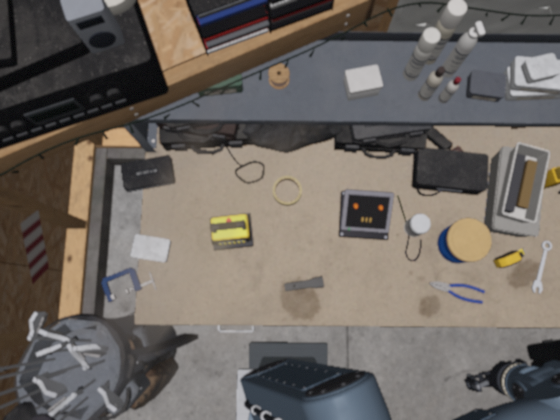

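View pics/scene.png

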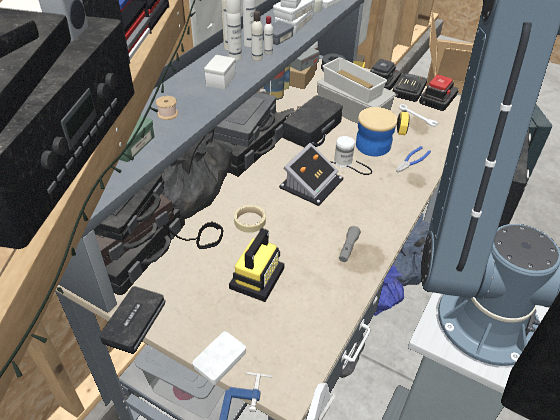

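Top view: the lamp is at (231,231) with its handle running left-right. The dock is at (367,215) with its pegs on the far side, so its yaw is about 0. The scene view doesn't show the lens, so I'll look with the wrist camera.

```bash
cat >> h.py <<'E'
def wcloud(im):
    d=im["range_z"]; h,w=d.shape; f=h/2/np.tan(np.radians(im["vertical_fov"])/2)
    v,u=np.mgrid[:h,:w]; x=u-im["cx"]; y=v-im["cy"]; r=np.hypot(x,y)+1e-9; th=r/f
    t=np.where(th<1.5,np.tan(np.minimum(th,1.5)),0)
    P=np.stack([x/r*t*d,y/r*t*d,d],-1)
    R=cv2.Rodrigues(np.array(im["rvec"],float))[0]
    return (P-np.array(im["tvec"]).ravel())@R
E
python3 - <<'E'
from h import *
pic=[]
for i,(p,ps) in enumerate([((.60,-.22,.33),0),((.50,-.22,.36),0),((.46,.18,.33),0),((.56,.18,.36),0)]):
    try: ctrl.move_pose(list(p),[np.pi,0,np.pi/2])
    except ctrl.IKError as e: print(i,e); continue
    print(i,ctrl.read_joint_positions(),ctrl.read_t())
    im=get_image("wrist"); P=wcloud(im); pic.append(im["pixels"][...,::-1])
    np.savez(f"w{i}.npz",P=P,px=im["pixels"],d=im["range_z"])
    o="dock" if i<2 else "lamp"
    for n in (["peg_left","dock"] if i<2 else ["lamp"]):
      for s in silhouettes("wrist",n)[:3]:
        m=s["mask"]&(im["range_z"]>0); p=P[m]
        print(n,round(s["conf"],2),s["bbox"],m.sum(),np.median(p,0).round(3),np.percentile(p,2,0).round(3),np.percentile(p,98,0).round(3))
cv2.imwrite("pics/w.png",cv2.resize(np.vstack([np.hstack(pic[:2]),np.hstack(pic[2:])]),(800,600)))
E
```

```text
0 [-3.53052105e-01  4.46546208e-01  5.45829140e-01  1.67030878e+00
 -2.40797379e-04  1.21947751e+00] 2.4417
peg_left 0.91 [257.9, 119.3, 359.6, 247.8] 10492 [ 0.632 -0.229  0.071] [ 0.571 -0.304  0.035] [ 0.683 -0.162  0.096]
dock 0.57 [244.6, 117.1, 356.6, 248.8] 12053 [ 0.624 -0.227  0.066] [ 0.552 -0.303  0.011] [ 0.682 -0.158  0.096]
1 [-4.15779219e-01  2.69563757e-01  3.57746680e-01  1.65688101e+00
  5.65423980e-05  1.15641126e+00] 3.0917
peg_left 0.78 [324.4, 122.0, 422.0, 237.4] 8954 [ 0.627 -0.23   0.068] [ 0.571 -0.304  0.035] [ 0.679 -0.162  0.096]
dock 0.96 [310.1, 117.4, 422.7, 239.3] 10905 [ 0.618 -0.229  0.062] [ 0.551 -0.305  0.009] [ 0.68  -0.158  0.096]
2 [ 3.71778914e-01  1.71204505e-01  1.49620904e-01  1.54921082e+00
 -2.96524132e-04  1.94324963e+00] 4.7333
lamp 0.87 [315.8, 121.7, 401.2, 227.8] 7512 [0.552 0.19  0.095] [0.513 0.128 0.017] [0.601 0.244 0.147]
3 [3.09134761e-01 3.55275869e-01 4.77167783e-01 1.69404954e+00
 5.30408326e-05 1.88174650e+00] 5.3333
```

View pics/w.png

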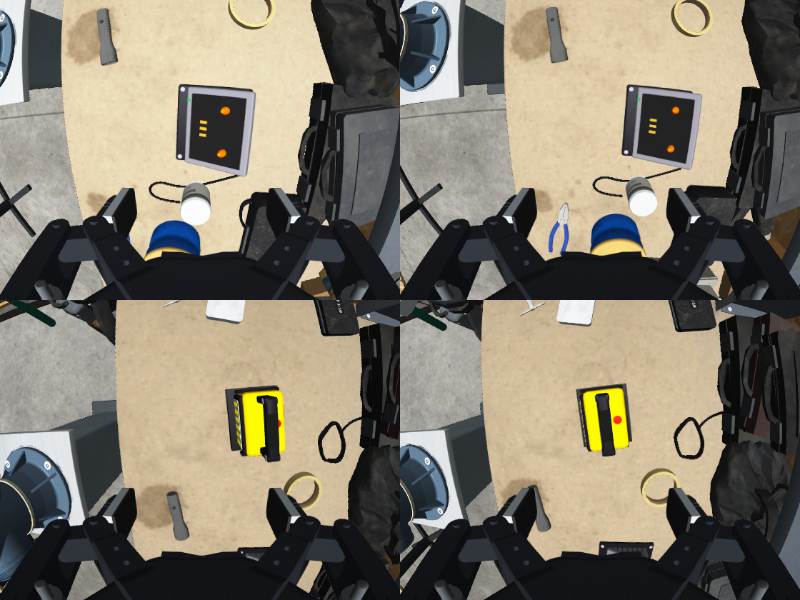

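Bottom-left pane: the lamp's robot-side face, around (237,420), shows hazard stripes and no lens, so the lens probably faces away. I'll check from the far side and fit the poses.

```bash
cat > fit.py <<'E'
from h import *
from scipy.optimize import least_squares
def yaw_rect(q): # minAreaRect of xy mm
    return cv2.minAreaRect((q*1000).astype(np.float32))
for n in ["scene","top","w0","w1","w2","w3","w4"]:
    z=np.load(n+".npz"); P=z["P"]; hsv=cv2.cvtColor(z["px"],cv2.COLOR_RGB2HSV); ok=z["d"]>0
    box=lambda a,b:ok&(P>np.array(a)).all(-1)&(P<np.array(b)).all(-1)
    out=[n]
    h=P[box((.48,.08,.138),(.65,.27,.16))]
    if len(h)>30:
        c=h.mean(0); u=np.linalg.svd((h-c)[:,:2],full_matrices=False)[2][0]
        out+=["handle",len(h),((h.min(0)+h.max(0))/2).round(4),np.median(h,0).round(4),round(np.degrees(np.arctan(-u[0]/u[1])),2)]
    yb=P[box((.48,.08,.085),(.65,.27,.1))&(hsv[...,0]>22)&(hsv[...,0]<35)&(hsv[...,1]>150)]
    if len(yb)>50: out+=["\n   yellow",yaw_rect(yb[:,:2]),np.median(yb[:,2]).round(4)]
    ft=P[box((.46,.08,.008),(.65,.28,.095))]
    if len(ft)>50: out+=["\n   foot",yaw_rect(ft[:,:2])]
    og=box((.55,-.32,.06),(.7,-.14,.13))&(hsv[...,0]>3)&(hsv[...,0]<18)&(hsv[...,1]>180)&(hsv[...,2]>120)
    for k in range(*( [1,4])):
        nn,lab,st,_=cv2.connectedComponentsWithStats(og.astype(np.uint8))
        if k<nn and st[k,4]>5: p=P[lab==k]; out+=["\n   peg",st[k,4],np.median(p,0).round(4),p[p[:,2].argmax()].round(4)]
    dk=P[box((.56,-.32,.038),(.69,-.14,.098))&~og]
    if len(dk)>200:
        for _ in range(4):
            A=np.c_[dk[:,:2],np.ones(len(dk))]; s=np.linalg.lstsq(A,dk[:,2],rcond=None)[0]; r=A@s-dk[:,2]; dk=dk[abs(r)<max(.003,1*r.std())]
        nrm=np.array([-s[0],-s[1],1]);nrm/=np.linalg.norm(nrm)
        rc=yaw_rect(dk[:,:2]); out+=["\n   deck tilt",np.degrees(np.arccos(nrm[2])).round(2),"dir",np.degrees(np.arctan2(-nrm[1],-nrm[0])).round(2),rc,"z@c",(np.array([rc[0][0]/1e3,rc[0][1]/1e3,1])@s).round(4)]
    print(*out)
E
python3 - <<'E'
from h import *
ctrl.move_pose([.73,.10,.25],[np.pi,0,np.pi/2])
im=get_image("wrist"); np.savez("w4.npz",P=wcloud(im),px=im["pixels"],d=im["range_z"])
cv2.imwrite("pics/w4.png",im["pixels"][...,::-1]); print(ctrl.read_t())
E
python3 fit.py
```

```text
6.3583
scene handle 289 [0.5635 0.1865 0.1452] [0.5616 0.1901 0.1466] 6.14 
   foot ((572.13525390625, 192.33392333984375), (159.77413940429688, 129.49183654785156), 14.626914978027344) 
   deck tilt 28.92 dir -5.07 ((623.1469116210938, -230.90184020996094), (155.95375061035156, 113.07933044433594), 87.68614959716797) z@c 0.0678
top handle 246 [0.5647 0.1867 0.1462] [0.5647 0.185  0.1457] 6.63 
   foot ((579.9178466796875, 188.46685791015625), (173.57814025878906, 193.06544494628906), 32.4093017578125) 
   peg 17 [ 0.6354 -0.1934  0.0854] [ 0.6336 -0.1934  0.0942] 
   peg 19 [ 0.6324 -0.2677  0.0863] [ 0.6318 -0.2721  0.0917] 
   deck tilt 28.73 dir -3.62 ((627.273681640625, -231.2000274658203), (150.37806701660156, 111.46228790283203), 85.39341735839844) z@c 0.0678
w0 
   peg 81 [ 0.6401 -0.196   0.085 ] [ 0.637  -0.1974  0.0907] 
   peg 84 [ 0.6355 -0.2689  0.084 ] [ 0.6263 -0.2723  0.0889] 
   deck tilt 29.59 dir -3.65 ((626.635009765625, -232.9842071533203), (149.27294921875, 109.38367462158203), 86.27426147460938) z@c 0.0679
w1 
   peg 64 [ 0.6387 -0.1948  0.0857] [ 0.6373 -0.19
[... 402 characters left out ...]
951 
   foot ((565.8155517578125, 184.222900390625), (104.24337768554688, 124.34647369384766), 7.153450965881348)
w3 handle 1590 [0.5653 0.1845 0.1436] [0.5659 0.1868 0.1463] 6.81 
   yellow ((568.5657958984375, 184.5689239501953), (73.40332794189453, 112.1352767944336), 6.695185661315918) 0.0951 
   foot ((566.166015625, 184.42343139648438), (105.48436737060547, 123.4312973022461), 7.0620527267456055)
w4 handle 2479 [0.567  0.184  0.1437] [0.5703 0.1833 0.1462] 6.57 
   yellow ((573.4471435546875, 184.7392120361328), (65.31207275390625, 112.05245971679688), 6.407191753387451) 0.0953 
   foot ((574.4694213867188, 185.99021911621094), (92.37844848632812, 124.6018295288086), 5.025918006896973)
```

View pics/w4.png

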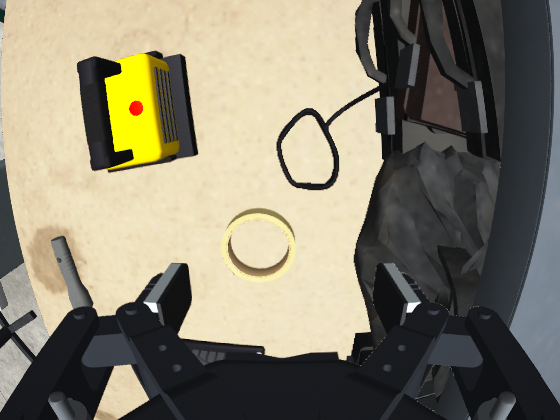

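The far face, around (172,105), has cooling vents. So the lens may be on the robot side after all; I'll look at that face.

```bash
python3 - <<'E'
from h import *
ctrl.move_pose([.56,.10,.35],[np.pi,0,np.pi/2])
for p in ([.34,.12,.15],[.36,.12,.18],[.38,.1,.2]):
    try: ctrl.move_pose(p,[np.pi,0,np.pi/2]); break
    except ctrl.IKError as e: print(p,e)
im=get_image("wrist"); np.savez("w5.npz",P=wcloud(im),px=im["pixels"],d=im["range_z"])
cv2.imwrite("pics/w5.png",im["pixels"][...,::-1]); print(ctrl.read_t())
E
```

```text
8.3583
```

View pics/w5.png

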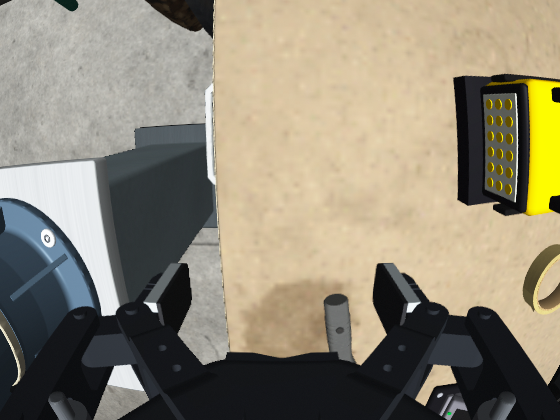

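The robot-side face shows the LED lens panel at (500,147). So the lens already faces the robot and the lamp's yaw is about +6.8°, while the dock's is about -3.7°. Next I'll refine the dock pose with a proper fit.

```bash
cat > fit2.py <<'E'
from h import *
for n in ["w0","w1","top"]:
    z=np.load(n+".npz"); P=z["P"]; hsv=cv2.cvtColor(z["px"],cv2.COLOR_RGB2HSV); ok=z["d"]>0
    box=ok&(P>np.array((.52,-.34,.012))).all(-1)&(P<np.array((.72,-.12,.12))).all(-1)
    og=box&(hsv[...,0]>3)&(hsv[...,0]<18)&(hsv[...,1]>180)&(hsv[...,2]>100)
    dk=P[box&~og]; s=np.array([.577,.037,.067-.577*.627+.037*.23])
    for _ in range(6):
        A=np.c_[dk[:,:2],np.ones(len(dk))]; r=A@s-dk[:,2]; g=abs(r)<.003; s=np.linalg.lstsq(A[g],dk[g,2],rcond=None)[0]
    e=dk[g]; nr=np.array([-s[0],-s[1],1]); nr/=np.linalg.norm(nr)
    yw=-np.radians(3.7); y=np.array([-np.sin(yw),np.cos(yw),0]); y-=y@nr*nr; y/=np.linalg.norm(y); x=np.cross(y,nr)
    uv=np.c_[e@x,e@y]; rc=cv2.minAreaRect((uv*1000).astype(np.float32)); c=np.array(rc[0])/1e3
    o=np.mean(e@nr)*nr+c[0]*x+c[1]*y
    print(n,g.sum(),"tilt",np.degrees(np.arccos(nr[2])).round(2),"uphill",np.degrees(np.arctan2(-nr[1],-nr[0])).round(2),"rect",np.round(rc[1],1),round(rc[2],2),"centre",o.round(4))
    nn,lab,st,_=cv2.connectedComponentsWithStats(og.astype(np.uint8))
    for k in range(1,nn):
        if st[k,4]<10: continue
        p=P[lab==k]; q=np.c_[(p-o)@x,(p-o)@y,(p-o)@nr]*1e3
        # deck-frame extents of points above the deck
        q=q[q[:,2]>2]; print("  peg",len(q),((np.percentile(q,3,0)+np.percentile(q,97,0))/2).round(1),np.percentile(q,3,0).round(1),np.percentile(q,97,0).round(1), "tip",q[q[:,2]>11].mean(0).round(1))
    bp=P[ok&(P>np.array((.5,-.36,.004))).all(-1)&(P<np.array((.74,-.1,.03))).all(-1)&(hsv[...,2]<110)]
    if len(bp): r=cv2.minAreaRect((bp[:,:2]*1e3).astype(np.float32)); print("  base",np.round(r[0],1),np.round(r[1],1),round(r[2],2))
E
python3 fit2.py
python3 - <<'E'
from h import *
def tool(yaw,tilt=0,flip=0):  # tool z = -obj z, tool y = +-obj x
    B=Rt.from_euler('z',yaw)*Rt.from_euler('y',-tilt)
    return B*Rt.from_matrix(np.array([[0,1,0],[1,0,0],[0,0,-1]]).T if not flip else np.array([[0,-1,0],[-1,0,0],[0,0,-1]]).T)
for f in (0,1):
    for yaw,t,p in ((.12,0,(.566,.184,.117)),(.12,0,(.566,.184,.25)),(-.065,np.pi/6,(.562,-.228,.166)),(-.065,np.pi/6,(.53,-.226,.25))):
        q=kin.inverse_kinematics(list(p),list(tool(yaw,t,f).as_euler('xyz'))); print(f,None if q is None else np.round(q,2))
E
```

```text
w0 9800 tilt 29.73 uphill -3.64 rect [149.3 129.7] 89.86 centre [ 0.6239 -0.2327  0.0663]
  peg 80 [18.6 37.8  9.2] [12.7 31.7  2.5] [24.5 43.9 15.9] tip [18.1 37.4 13.6]
  peg 72 [ 19.  -37.8   9.5] [ 13.9 -44.    3.2] [ 24.2 -31.5  15.8] tip [ 17.1 -36.7  13.5]
  base [ 603.1 -260. ] [222.2 169.9] 82.95
w1 8654 tilt 29.88 uphill -3.53 rect [129.5 149.1] 0.07 centre [ 0.624  -0.2332  0.0663]
  peg 66 [18.8 38.   9.3] [13.6 31.8  2.8] [24.  44.1 15.8] tip [17.9 37.5 13.3]
  peg 64 [ 18.3 -37.5   9.1] [ 12.7 -44.1   3.1] [ 24.  -30.8  15.2] tip [ 18.2 -36.7  13.2]
  base [ 600.2 -259.3] [212.3 186.2] 86.74
top 1101 tilt 29.79 uphill -1.33 rect [150.3 129.8] 89.87 centre [ 0.6242 -0.2311  0.0659]
  peg 16 [18.8 38.4 10.9] [13.4 33.5  3. ] [24.1 43.4 18.7] tip [19.  39.3 15.1]
  peg 17 [ 19.4 -37.2  11.8] [ 13.8 -41.7   5.5] [ 25.  -32.8  18.1] tip [ 17.7 -37.9  16.3]
  base [ 600.5 -258.4] [225.2 158.7] 81.6
0 [ 0.31  0.41 -0.05  1.1   0.    1.77]
0 [0.31 0.36 0.2  1.42 0.   1.77]
0 [-0.49  0.11 -0.51  0.47  0.21  1.2 ]
0 [-0.52 -0.01 -0.4   0.7   0.22  1.17]
1 [ 0.31  0.41 -0.05  1.1   0.   -1.38]
1 [ 0.31  0.36  0.2   1.42  0.   -1.38]
1 [-0.49  0.11 -0.51  0.47  0.21 -1.94]
1 [-0.52 -0.01 -0.4   0.7   0.22 -1.97]
```

```bash
cat >> h.py <<'E'
def tool(yaw,tilt=0):  # tool z = -obj z, tool y = obj x
    return Rt.from_euler('z',yaw)*Rt.from_euler('y',-tilt)*Rt.from_matrix([[0,1,0],[1,0,0],[0,0,-1]])
LY=np.radians(6.85); DY=np.radians(-3.65); O=np.array([.624,-.2328,.0655]); TI=np.pi/6
D=(Rt.from_euler('z',DY)*Rt.from_euler('y',-TI)).as_matrix()
GZ=.117 # TCP height in lamp frame
E
python3 - <<'E'
from h import *
e=list(tool(LY).as_euler('xyz'))
effector.set_gripper(.085)
ctrl.move_pose([.5657,.1843,.26],e)
ctrl.movel([.5657,.1843,GZ],vel=.12); print(ctrl.read_contact_force())
effector.set_gripper(0,80); print(ctrl.read_grip_width(),ctrl.read_grip_force(),ctrl.read_contact_force())
ctrl.movel([.5657,.1843,.28],vel=.15); print(ctrl.read_grip_width(),ctrl.read_grip_force(),ctrl.read_contact_force(),ctrl.read_position(),ctrl.read_t())
im=get_image("wrist"); np.savez("w6.npz",P=wcloud(im),px=im["pixels"],d=im["range_z"])
P=wcloud(im); hsv=cv2.cvtColor(im["pixels"],cv2.COLOR_RGB2HSV)
m=(im["range_z"]>0)&(hsv[...,0]>22)&(hsv[...,0]<35)&(hsv[...,1]>150)&(P[...,2]>.15)&(P[...,2]<.4)
T=Rt.from_euler('xyz',ctrl.read_tcp_rot()).as_matrix() if np.size(ctrl.read_tcp_rot())==3 else np.array(ctrl.read_tcp_rot())
q=(P[m]-np.array(ctrl.read_position()))@T; print(m.sum(),np.percentile(q,1,0).round(4),np.percentile(q,99,0).round(4))
cv2.imwrite("pics/w6.png",im["pixels"][...,::-1])
E
```

```text
[-0.09102775  0.09735384  0.6557005 ]
0.018775247532287733 78.89496445655823 [2.27303587 0.02027984 1.46061163]
0.018741733292082185 78.27007055282593 [ 0.63355232 -0.37455683 -4.62912723] [0.56523285 0.18414816 0.27895071] 12.7833
9746 [-0.0198 -0.0334 -0.0246] [0.0558 0.038  0.0465]
```

View pics/w6.png

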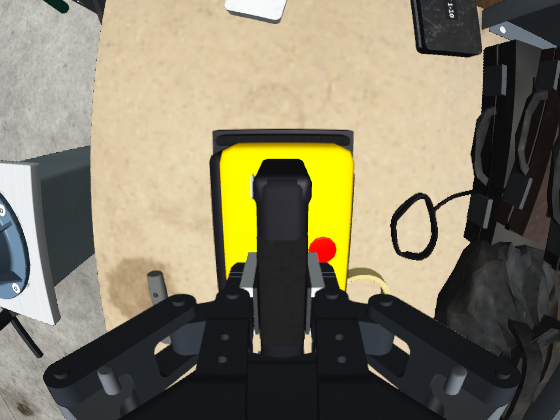

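Lamp is held: the handle at (283,200) is centred between the pads, and the housing edges in the tool frame match the expected geometry. Moving to above the deck.

```bash
python3 - <<'E'
from h import *
from itertools import count
e=list(tool(DY,TI).as_euler('xyz'))
ctrl.movel([.50,.10,.32],vel=.25)
ctrl.move_pose(list(O+D@[0,0,GZ+.12]),e)
tg=lambda h,c=0: list(O+D@[0,0,GZ+h]+c)
ctrl.movel(tg(.03),vel=.1); ctrl.wait(.3)
p=np.array(ctrl.read_position()); r=ctrl.read_tcp_rot(); R=Rt.from_euler('xyz',r)
c=np.array(tg(.03))-p; print("err deck frame mm",(D.T@-c*1e3).round(2),"rot",(tool(DY,TI).inv()*R).as_rotvec().round(4),ctrl.read_contact_force(),ctrl.read_t())
T=R.as_matrix()
for n,f in (("top",cloud),("scene",cloud)):
    im=get_image(n); P=f(im); cv2.imwrite(f"pics/h_{n}.png",cv2.resize(im["pixels"][110:260,260:440,::-1],None,fx=4,fy=4,interpolation=cv2.INTER_CUBIC))
    hsv=cv2.cvtColor(im["pixels"],cv2.COLOR_RGB2HSV)
    m=(im["range_z"]>0)&(hsv[...,0]>22)&(hsv[...,0]<35)&(hsv[...,1]>150)&(P[...,2]>.06)&(abs(P-p)<.2).all(-1)
    q=(P[m]-O)@D; print(n,m.sum(),np.percentile(q,2,0).round(4),np.percentile(q,98,0).round(4))
E
```

```text
err deck frame mm [ 0.23 -0.15  0.39] rot [-0.0006 -0.0004  0.0001] [ 0.06033519 -0.1486379  -3.87394288] 16.0417
top 638 [-0.0299 -0.0485  0.077 ] [0.0408 0.0576 0.1701]
scene 141 [-0.0327 -0.0289  0.058 ] [0.032  0.0605 0.1283]
```

View pics/h_scene.png

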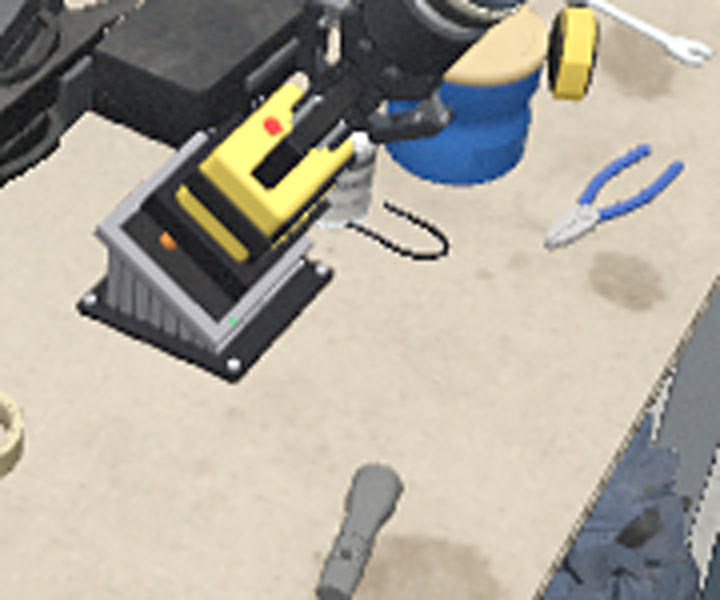

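The crop shows the lamp tilted square over the deck, with the left peg visible at (170,240) under the foot. Now I'll lower it with force watching.

```bash
python3 - <<'E'
from h import *
F0=np.array(ctrl.read_contact_force())
for h in (.02,.016,.012,.008,.005,.003,.0015,0,-.001,-.002):
    ctrl.movel(list(O+D@[0,0,GZ+h]),vel=.03)
    f=D.T@(np.array(ctrl.read_contact_force())-F0); p=D.T@(np.array(ctrl.read_position())-O)
    print(h,f.round(1),(p*1e3).round(1),ctrl.read_ft_torque().round(2) if hasattr(ctrl.read_ft_torque(),'round') else '')
    if np.linalg.norm(f)>25: break
print(ctrl.read_t(),ctrl.read_grip_force(),ctrl.read_grip_width())
E
```

```text
0.02 [ 0.9 -0.2 -0.4] [-3.000e-01  1.000e-01  1.367e+02] [0.09 1.12 0.02]
0.016 [-0.2  0.9  0.6] [-2.000e-01  1.000e-01  1.328e+02] [0.08 1.03 0.01]
0.012 [ 0.6  1.1 -0.1] [-2.000e-01  1.000e-01  1.288e+02] [0.09 1.07 0.01]
0.008 [ 0.7  0.2 -0.5] [-2.000e-01  1.000e-01  1.248e+02] [0.1  1.1  0.03]
0.005 [ 0.4  0.5 -0.6] [-2.000e-01  1.000e-01  1.218e+02] [ 0.04  1.1  -0.02]
0.003 [-0.2  0.7 -0.6] [-1.000e-01  0.000e+00  1.199e+02] [0.13 1.11 0.05]
0.0015 [0.2 1.4 0.1] [ -0.   -0.  118.4] [ 0.08  1.1  -0.02]
0 [-0.9  0.5  0.5] [-1.000e-01  0.000e+00  1.169e+02] [0.04 1.13 0.  ]
-0.001 [-0.3  0.7  9.7] [  0.4  -0.2 116.5] [0.18 1.48 0.09]
-0.002 [-3.   2.3 24.7] [  0.4  -0.2 116.5] [0.44 2.19 0.2 ]
18.975 82.03290581703186 0.018953140567837465
```

Seated: the force steps up at 116.5 mm with the lateral position unchanged. I'll ease off the pressure, release and retract along the deck normal, then check.

```bash
python3 - <<'E'
from h import *
ctrl.movel(list(O+D@[0,0,GZ-.0008]),vel=.03); ctrl.wait(.3)
effector.set_gripper(.06); ctrl.wait(.2)
ctrl.movel(list(O+D@[0,0,GZ+.12]),vel=.1); ctrl.wait(.3)
im=get_image("wrist"); P=wcloud(im); np.savez("w7.npz",P=P,px=im["pixels"],d=im["range_z"])
cv2.imwrite("pics/w7.png",im["pixels"][...,::-1])
q=(P-O)@D; hsv=cv2.cvtColor(im["pixels"],cv2.COLOR_RGB2HSV)
ok=(im["range_z"]>0)&(abs(q[...,:2])<.09).all(-1)
y=q[ok&(hsv[...,0]>22)&(hsv[...,0]<35)&(hsv[...,1]>150)&(q[...,2]>.085)&(q[...,2]<.105)]
s=np.linalg.lstsq(np.c_[y[:,:2],np.ones(len(y))],y[:,2],rcond=None)[0]
print("top z",np.median(y[:,2]),"slope rad",s[:2],cv2.minAreaRect((y[:,:2]*1e3).astype(np.float32)))
h=q[ok&(q[...,2]>.138)&(q[...,2]<.155)]; print("handle",h.min(0),h.max(0)); print(ctrl.read_t(),ctrl.read_contact_force())
E
```

```text
top z 0.09476775644543542 slope rad [-0.00691431 -0.00930654] ((0.21671295166015625, 0.077117919921875), (109.149169921875, 78.82720184326172), 89.86873626708984)
handle [-0.01176954 -0.05034522  0.13805847] [0.01143351 0.04928193 0.14855693]
21.9083 [-0.0773419   0.04141986 -0.2706476 ]
```

View pics/w7.png

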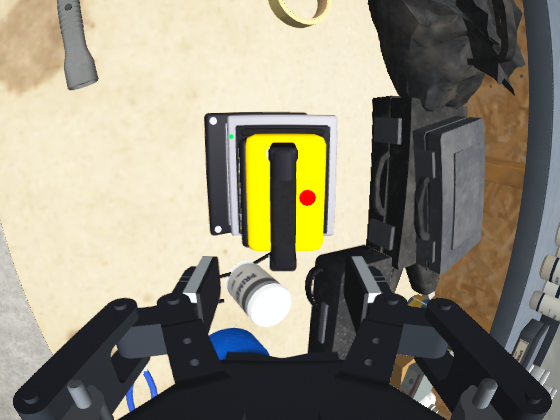

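The lamp at (285,190) stands flat and square on the deck. Its top is 94.8 mm above the deck (95 expected) and the tilt error is about 0.01 rad. The gripper is clear.

```bash
python3 -c "
from h import *
print(ctrl.close_job())"
```

```text
the job is handed in; nothing more can be done
None
```

The work light is on its dock, standing flat with the lens panel facing down the slope; I let go and pulled clear, left the tape roll, can and tin alone, and handed the job in at about 22 s (the verdict wasn't reported).

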